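Clamp a glazed pot with the fold-out crank

ROBOT

A 6-joint arm with a two-finger parallel gripper is mounted at the origin on the work surface. World frame = base frame: x ahead of the robot, y to its left, z up, the work surface at z = 0. Lengths are in m, angles in rad, forces in N, time in s.
With the tool pointing down it reaches from about 0.25 to 0.775 m from the base axis. Payload 4 kg.
Tool frame: the origin (TCP) lies between the finger pads; the fingertips stand 14 mm ahead of it and the grasp point (between the pads) lies 5 mm behind it (robot.nose_length is the distance from the TCP to the fingertips, in m); z points along the fingers, y is the direction in which the jaws open and shut (so a half turn about z gives the same grasp; the last joint's range is limited). The gripper opens to 94 mm and grips with 3 to 60 N. Pads are 16 mm wide; open, the fingers measure 119 mm over their backs; the gripper's body (75 mm by 177 mm) begins 78 mm behind the grasp point.
Start: joints at [1.224, 0.087, 1.371, -0, 1.684, -0.103], TCP at [0.133, 0.534, 0.181] pointing down, gripper open.
Joint ranges: [-3.1, 3.1], [-0.76, 2.03], [0.27, 2.55], [-1.08, 4.22], [0.17, 2.65], [-2.57, 2.57]. Speed limits (rad/s): [2.79, 2.79, 3.14, 3.14, 3.14, 3.14].

INTERFACE

Orientations are given as [roll, pitch, yaw] about the fixed x, y, z axes, in that order (R = Rz(yaw) Ry(pitch) Rx(roll)).
In Python, from bench import robot, eyes, finder gives the robot as it stands.
- The arm moves only by the tool play_rows, never from a script. Its argument "rows" is a list of rows, each an object with "linear": the shift along the tool's x, y, z in cm, a list of three; "spin": the turn about the tool's z in degrees. A call has 1 to 12 rows; each row shifts and turns the commanded pose from where the row before left it, along the tool's axes as they then stand; what a row does not reach is not made up. A row lasts 1/12 s, in which the tool goes at most 41.7 mm and 7.16 degrees, less where a joint would pass 70% of its speed; a pose out of reach is approached as far as the arm can. A call with a gripper value outside its range is refused whole. "claw" is the finger opening in cm, from 0 to 9.4, set as the call begins (left out, the last holds). The fingers move at their own pace and stop on an object; the grip force is fixed at half the most. Time passes only in rows, so rows that do not move let the fingers close. It gives the time, the measured TCP pose, the force and the opening at its end, in the units of the state.
- robot.get_obs(): the state, without advancing time (a new reading comes with each control period).
- eyes.snapshot(name): name is "scene" or "top" or "wrist"; returns a dict with "frame" (400x640x3 uint8, red, green, blue), "fx", "fy", "cx", "cy" (pixels), "rvec" (rotation vector, rad) and "tvec" (3), from world to camera coordinates, as OpenCV has them; the wrist camera has in their place "mount" (4x4, takes a point from camera to tool coordinates, whose origin is the TCP and whose axes are the flange's). Camera axes: x right, y down, z forward; pixel columns grow to the right and rows downward; lengths in m; the calibration is good to about 2 mm. A picture is of the moment at which its call begins: read the wrist's pose just before it. There is no depth.
- robot.close_job(): hands the job in, once; it reports no verdict.
Trained networks look in a picture, given as the dict that the camera call returned (one of the last four; its "shot" number tells which), for a name from the list of things; names that differ only in an ending like _2 or _b are one class to them, and where a whole thing is asked for, a point or a joint stands for the part that bears it (a point fixed in the world has none). Each returns a list of dicts, best first, with "conf" (0 to 1); they miss things now and then, are a little off and sometimes report something else, mostly with a low value. They report only what shows in the picture. A call takes as long as a camera call.
- finder.silhouettes(picture, name): "pixels" (400x640 bool, what is visible of it) and "box" ([centre column, centre row, width, height] in pixels, round what is visible of it).
The state is a dict: "time": time; "joint_positions": joint angles; "qvel": joint speeds; "joint_torque": joint torques, N m; "tool_pos": TCP position; "ee_rot": TCP orientation; "wrist_force": force on the tool from outside, world axes, zero at the start; "wrist_torque": the same for the moment, N m; "width": finger opening in m.
Only numpy, scipy, OpenCV 4.12 (cv2) and the standard library are available. Lean on these libraries where they do the work, as an engineer would, in place of code of your own. Each camera call takes 0.05 s, during which the arm holds its last target. There are 200 camera calls.

TASK

Clamp the low red pot in the bench clamp for dressing its foot: swing the folded crank handle fully out, crank the handwheel clockwise until the jaw has pushed the pot up against the rear stop and holds it snugly (about 20 N; more than 36 N cracks the pot), then fold the handle back flat on the wheel. Leave the clamp tightened and do not disturb the other things on the bench.

Things in the scene. Friction and masses are not known exactly. Their poses are not given: they have to be found in the camera images.
- wheel_hub (a point): Centre of the top face of the handwheel, on its vertical turning axis. The wheel is an aluminium disc 144 mm across and 14 mm thick on top of a green gear housing; its top face is 109 mm above the table. A 5 mm high boss 26 mm across stands at its centre. The point's z axis points up.
- handle_pivot (a point): Fold pivot of the crank handle: 60 mm out from the wheel's axis and 18 mm above the wheel's top face, between two small dark steel cheeks (11.5 mm to either side, up to 24 mm above the face). It turns with the wheel. The pivot's axis is level and tangential to the wheel, so the handle swings in the upright plane through the wheel's axis.
- handle_grip (a point): A point on the centre line of the crank handle, 50 mm from the fold pivot. The handle is a red square sleeve (18 x 18 mm, rounded edges) that spins freely about its rod and reaches from 14 mm to 74 mm from the pivot. Folded, it lies level across the wheel from the pivot over the hub, its underside 9 mm clear of the wheel's face; swung out it stands upright.
- handle_fold (a joint): Fold of the crank handle: 0 is folded flat across the wheel, 1.57 is fully swung out (upright, against its stop). It stays where it is left: about 0.035 N m of friction. Starts between 0 and 0.25.
- wheel (a joint): Turn of the handwheel (rad), growing clockwise seen from above, which drives the jaw forward 10 mm per radian (63 mm per turn). It stays where it is left: a brake of about 0.36 N m resists turning both ways (about 6 N at the upright handle, 60 mm from the axis). Every 6 N of pad force on the pot adds about 1 N at the handle. Starts at 0, ends at 13.
- jaw (a joint): Forward travel of the green sliding jaw along the bed in m (0 to 0.13), driven by the wheel only. While the handle is held still after a step, the brake's share of the force at the handle mostly dies away (within 0 to 3 N, drifting slowly round the circle) and the pad's share remains: near 1 N for every 6 to 9 N on the pot.
- jaw_pad: Black rubber pad on the front of the sliding jaw, 86 mm wide and 46 mm high. Origin at the centre of its front face; its x axis points along the bed, away from the wheel, towards the pot and the rear stop. The pad is springy: it is pressed back 1 mm for every 6 N, and bottoms after 11 mm.
- pot: The pot to be clamped: low rectangular dark red glazed pot, 90 mm along its x (along the bed) by 120 mm by 65 mm high, 0.4 to 0.75 kg, standing loose on the bed between jaw and rear stop. Origin at the centre of its underside. Sliding it takes about 2.5 to 5 N at the pad. Properly clamped, the pad presses on it with about 20 N (10 to 30 N will do); above 36 N it cracks.
- bed_mid (a point): Point on the middle line of the clamp's steel bed (12 mm above the table), 200 mm from the wheel's axis; its x axis points along the bed away from the wheel. The rear stop, a fixed green block with a black rubber face, is bolted across the bed beyond the pot: the pot has 20 to 70 mm to slide before it meets it. The stop's place is not measured: feel for it while cranking.
- tall_pot: Bystander to leave alone: tall dark red glazed square pot, 75 x 75 x 150 mm. Origin at its underside.
- white_pot: Bystander to leave alone: white glazed square pot, 85 x 85 x 120 mm. Origin at its underside.
- green_pot: Bystander to leave alone: low green rectangular pot, 80 x 110 x 60 mm. Origin at its underside.
- blue_bowl: Bystander to leave alone: blue bowl, 110 mm across, 60 mm high. Origin at its underside.
- jar: Bystander to leave alone: amber jar, 64 mm across, 90 mm high. Origin at its underside.
- rub_block: Bystander to leave alone: grey rubbing block, 50 x 110 x 30 mm. Origin at its underside.
- brush: Bystander to leave alone: brush lying flat.

How it is judged:
On the way, in this order (a step that is already met when the one before it is completed fails the run):
1. the crank handle is swung out (over 1.3 rad) (value of joint handle_fold above 1.3 rad), for 0.2 s.
2. with the handle out, the wheel has been cranked until the pad presses the pot with 10 to 30 N (contact force between jaw_pad and pot between 10 and 30 N and value of joint handle_fold above 1.2 rad), for 0.3 s.
At the end, for the whole second after the job is handed in: The pad presses the pot against the rear stop with 10 to 30 N, the pot stands upright (within 0.06 rad) and at rest on the bed, the wheel is at rest, and the handle is folded back to less than 0.15 rad (contact force between jaw_pad and pot between 10 and 30 N and value of joint handle_fold below 0.15 rad and angle between pot's own z axis and vertical below 0.06 rad and linear speed of pot below 0.01 m/s and velocity of joint wheel between -0.05 and 0.05 rad/s); the robot touches nothing.
It fails at once if the pot is squeezed with more than 36 N (contact force between jaw_pad and pot above 36 N).
It fails at once if a bystander is moved by more than 30 mm (distance of any of tall_pot, white_pot, green_pot, blue_bowl, jar, rub_block, brush from where it was at the start of the episode above 0.03 m).
It also fails if it takes over 72 s, if anything falls off the work surface, if the arm or the gripper's body presses on something with over 40 N, if the wrist force passes 120 N, or if a joint passes its speed limit or range.

## Working session

There is one attempt and no reset: what is moved stays moved. The work goes in short steps, Python scripts to look and compute and a tool call to move; the robot and the scene stay as the last step left them, time stands still between calls to the robot, and variables do not carry over. Pictures are saved under pics/ and viewed, about 8 in all and at most 12, crops included, and the job is handed in when it is done.

Besides the shell and the picture viewer there is one more tool, called after "Emit:" by a JSON object that holds its "op" and its "data", one argument or row to a line. play_rows: Moves the arm, as the interface text tells. Its arguments: {"type":"object","properties":{"rows":{"type":"array"},"claw":{"type":"number"}},"required":["rows"]}

```bash
mkdir -p pics; ls; python3 - <<'E'
from bench import robot, eyes, finder
import cv2, numpy as np
o=robot.get_obs()
print({k:np.round(v,3).tolist() for k,v in o.items()})
for n in("scene","top"):
    s=eyes.snapshot(n)
    cv2.imwrite(f"pics/{n}0.png",s["frame"][:,:,::-1])
    print(n,s["fx"],s["cx"],s["cy"],np.round(s["rvec"],4),np.round(s["tvec"],4))
    for t in("wheel_hub","handle_grip","handle_pivot","pot","jaw_pad"):
        for d in finder.silhouettes(s,t)[:2]: print(t,round(d["conf"],2),np.round(d["box"],1))
E
```

```text
pics
{'time': 0.0, 'joint_positions': [1.224, 0.088, 1.372, 0.0, 1.684, -0.103], 'qvel': [0.0, -0.002, -0.001, -0.001, 0.0, -0.001], 'joint_torque': [-0.001, -34.018, -30.243, 0.072, 0.033, -0.0], 'tool_pos': [0.133, 0.533, 0.18], 'ee_rot': [-3.139, -0.0, 2.898], 'wrist_force': [-0.202, -0.239, 0.2], 'wrist_torque': [0.017, 0.044, 0.034], 'width': 0.094}
scene 464.7176811105477 306.825514210544 194.76937195186702 [ 2.3327  0.6964 -0.2857] [-0.4684 -0.1366  1.8061]
wheel_hub 0.7 [321.  165.1  42.7  32.5]
handle_grip 0.6 [322.9 168.1  40.   32.1]
handle_pivot 0.77 [321.4 165.1  40.1  31.8]
pot 0.56 [299.  210.4  43.2  39.2]
jaw_pad 0.58 [306.2 196.4  19.1  14.1]
jaw_pad 0.39 [312.1 129.3  17.5  28.6]
top 393.5639273773192 320.6261920198348 200.95640286033398 [ 2.1748 -2.1123  0.1828] [-0.015   0.5655  1.2779]
wheel_hub 0.74 [269.6 213.2  42.3  48.8]
handle_grip 0.62 [273.5 211.8  27.7   5.7]
handle_pivot 0.85 [270.1 212.8  50.   46.8]
pot 0.64 [326.  212.6  31.4  41.6]
pot 0.23 [269.4 213.2  38.7  39.1]
```

```bash
python3 - <<'E'
import cv2,numpy as np
a=cv2.imread("pics/top0.png")[110:310,180:440];b=cv2.imread("pics/scene0.png")[90:290,220:400]
a=cv2.resize(a,None,fx=1.8*1.0,fy=1.8);b=cv2.resize(b,None,fx=1.8,fy=1.8)
cv2.imwrite("pics/c0.png",np.hstack([a,b]))
E
```

```text
(no output)
```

View pics/c0.png

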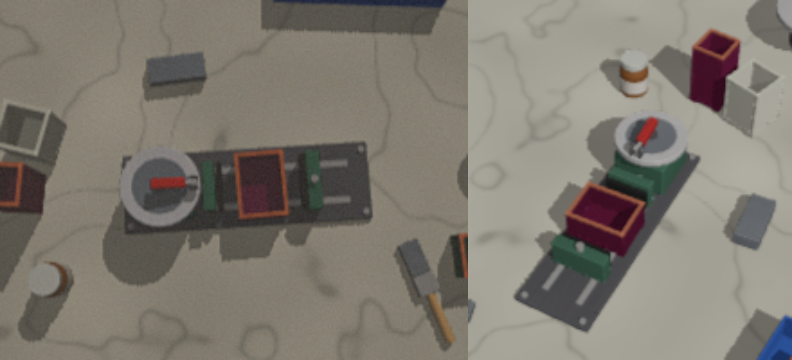

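The crop shows the wheel at top px ~(269,214). The handle lies folded, with its pivot on the pot side at ~(287,211). The bed runs right in the picture, pot ~(326,212), stop ~(353,210).

```bash
cat > h.py <<'E'
import numpy as np, cv2
from bench import robot, eyes, finder
from scipy.spatial.transform import Rotation as Ro
def cam(s,o=None):
    if "mount" in s:
        M=np.array(s["mount"]); T=np.eye(4); T[:3,:3]=Ro.from_euler("xyz",o["ee_rot"]).as_matrix(); T[:3,3]=o["tool_pos"]
        C=T@M; return C[:3,:3],C[:3,3]
    R=cv2.Rodrigues(np.array(s["rvec"]))[0]; return R.T,-R.T@np.array(s["tvec"])
def pix2z(s,uv,z,o=None):
    R,c=cam(s,o); d=R@np.array([(uv[0]-s["cx"])/s["fx"],(uv[1]-s["cy"])/s["fy"],1]); return c+d*(z-c[2])/d[2]
def proj(s,p,o=None):
    R,c=cam(s,o); q=R.T@(np.array(p)-c); return np.array([s["fx"]*q[0]/q[2]+s["cx"],s["fy"]*q[1]/q[2]+s["cy"]])
E
python3 - <<'E'
from h import *
s=eyes.snapshot("top"); print("campos",cam(s)[1].round(3))
for n,z in(("wheel_hub",.109),("handle_grip",.127),("handle_pivot",.109),("pot",.077)):
    d=finder.silhouettes(s,n)[0]; m=d["pixels"]; v,u=np.nonzero(m)
    b=d["box"][:2]; print(n,pix2z(s,b,z).round(4),pix2z(s,(u.mean(),v.mean()),z).round(4))
for uv,z in(((287,211),.127),((353,210),.06),((249,197),.012),((247,239),.012),((383,189),.012),((386,231),.012)): print(uv,pix2z(s,uv,z).round(4))
# wrist camera info
o=robot.get_obs(); w=eyes.snapshot("wrist"); print(np.round(w["mount"],3),w["fx"],w["cx"],w["cy"])
E
```

```text
campos [0.356 0.013 1.351]
wheel_hub [0.5123 0.1675 0.109 ] [0.5126 0.1673 0.109 ]
handle_grip [ 0.4076 -0.4032  0.127 ] [ 0.4117 -0.4049  0.127 ]
handle_pivot [0.5151 0.1603 0.109 ] [0.5123 0.1676 0.109 ]
pot [ 0.5236 -0.0161  0.077 ] [ 0.5245 -0.0121  0.077 ]
(287, 211) [0.5175 0.1067 0.127 ]
(353, 210) [ 0.5362 -0.1064  0.06  ]
(249, 197) [0.5773 0.2482 0.012 ]
(247, 239) [0.4331 0.2467 0.012 ]
(383, 189) [ 0.6196 -0.214   0.012 ]
(386, 231) [ 0.474  -0.2247  0.012 ]
[[-0.001 -0.972 -0.237  0.067]
 [ 1.    -0.001  0.     0.001]
 [-0.    -0.237  0.972 -0.203]
 [ 0.     0.     0.     1.   ]] 292.7457095117693 318.7770516112282 203.81121002756268
```

Emit:
{"op": "play_rows", "data": {
  "rows": [
    {"linear":[0,0,-0.7],"spin":7.1},
    {"linear":[0,0,-0.7],"spin":7.1},
    {"linear":[0,0,-0.7],"spin":7.1},
    {"linear":[0,0,-0.7],"spin":7.1},
    {"linear":[0,0,-0.7],"spin":7.1},
    {"linear":[0,0,-0.7],"spin":7.1},
    {"linear":[0,0,-0.7],"spin":7.1},
    {"linear":[0,0,-0.7],"spin":7.1},
    {"linear":[0,0,-0.7],"spin":7.1},
    {"linear":[0,0,-0.7],"spin":7.1}
  ]
}}

```text
time: 1.73
tool_pos: [0.1328, 0.5337, 0.2516]
ee_rot: [3.142, -0.0, 1.653]
wrist_force: [0.2, 0.3, 0.4]
width: 0.094
```

Emit:
{"op": "play_rows", "data": {
  "rows": [
    {"linear":[-2.8,2.4,0],"spin":0},
    {"linear":[-2.8,2.4,0],"spin":0},
    {"linear":[-2.8,2.4,0],"spin":0},
    {"linear":[-2.8,2.4,0],"spin":0},
    {"linear":[-2.8,2.4,0],"spin":0},
    {"linear":[-2.8,2.4,0],"spin":0},
    {"linear":[-2.8,2.4,0],"spin":0},
    {"linear":[-2.8,2.4,0],"spin":0},
    {"linear":[-2.8,2.4,0],"spin":0},
    {"linear":[-2.8,2.4,0],"spin":0},
    {"linear":[-2.8,2.4,0],"spin":0},
    {"linear":[-2.8,2.4,0],"spin":0}
  ]
}}

```text
time: 2.73
tool_pos: [0.4502, 0.2228, 0.2516]
ee_rot: [3.141, -0.0, 1.658]
wrist_force: [0.2, 0.3, -0.2]
width: 0.0938
```

Emit:
{"op": "play_rows", "data": {
  "rows": [
    {"linear":[-2.0,2.0,0],"spin":0},
    {"linear":[-2.0,2.0,0],"spin":0},
    {"linear":[-2.0,2.0,0],"spin":0},
    {"linear":[0,0,0],"spin":0},
    {"linear":[0,0,0],"spin":0}
  ]
}}

```text
time: 3.15
tool_pos: [0.5147, 0.1689, 0.2506]
ee_rot: [-3.14, -0.0, 1.656]
wrist_force: [-0.9, -0.8, -0.3]
width: 0.0941
```

```bash
python3 - <<'E'
from h import *
o=robot.get_obs(); print({k:np.round(o[k],4).tolist() for k in("time","tool_pos","ee_rot","wrist_force")})
s=eyes.snapshot("wrist"); f=s["frame"][:,:,::-1].copy()
for n in("wheel_hub","handle_grip","handle_pivot","pot","jaw_pad"):
    for d in finder.silhouettes(s,n)[:1]:
        m=d["pixels"]; v,u=np.nonzero(m); print(n,round(d["conf"],2),np.round(d["box"],1),m.sum(), u.mean().round(1),v.mean().round(1),pix2z(s,(u.mean(),v.mean()),.127,o).round(4))
hub=np.array([.5125,.1675,.109]); 
for a in np.arange(0,360,20): 
    p=proj(s,hub+.072*np.array([np.cos(np.radians(a)),np.sin(np.radians(a)),0]),o); cv2.circle(f,tuple(int(x) for x in p),2,(0,255,0),-1)
p=proj(s,hub+np.array([.005,-.0598,.018]),o);cv2.circle(f,tuple(int(x) for x in p),3,(255,0,0),-1)
cv2.imwrite("pics/w1.png",f)
E
```

```text
{'time': 3.15, 'tool_pos': [0.5147, 0.1689, 0.2506], 'ee_rot': [-3.1401, -0.0002, 1.6562], 'wrist_force': [-0.8878, -0.7716, -0.2741]}
wheel_hub 0.68 [318.4 191.8 115.1 124.2] 10945 317.8 190.0 [0.5143 0.1739 0.127 ]
handle_grip 0.97 [317.2 218.8  15.8  68.7] 953 317.6 215.2 [0.5166 0.1442 0.127 ]
handle_pivot 0.95 [319.2 189.6 117.9 121.7] 10814 317.9 190.0 [0.5144 0.1739 0.127 ]
pot 0.57 [316.9 299.4  81.4  81.1] 3263 315.9 293.5 [0.5229 0.0431 0.127 ]
jaw_pad 0.63 [319.1 258.8  59.9   4.7] 457 319.4 256.6 [0.523  0.0927 0.127 ]
```

View pics/w1.png

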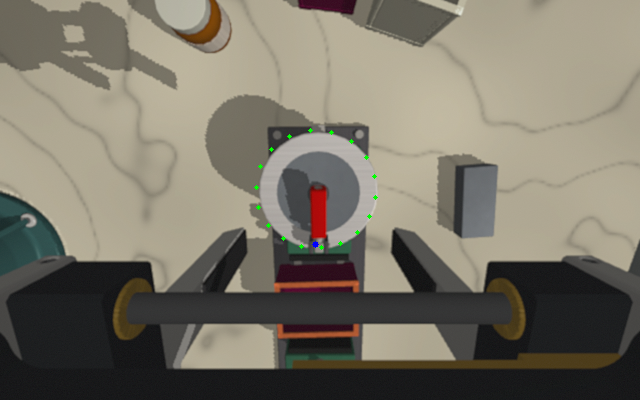

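The view shows the wheel centred at ~(318,190), the red handle from (318,186) to the pivot at ~(319,244), the pot at (317,299), and the jar top left. The projected rim fits within ~2 px. I'll refine the hub and handle line.

```bash
python3 - <<'E'
from h import *
o=robot.get_obs(); s=eyes.snapshot("wrist")
m=finder.silhouettes(s,"wheel_hub")[0]["pixels"].astype(np.uint8)
c=max(cv2.findContours(m,0,1)[0],key=cv2.contourArea)
e=cv2.fitEllipse(cv2.convexHull(c)); print(e, pix2z(s,e[0],.107,o).round(4))
h=finder.silhouettes(s,"handle_grip")[0]["pixels"]
f=s["frame"].astype(int); r=(f[:,:,0]>150)&(f[:,:,1]<70)&(f[:,:,2]<70); r[:150]=0;r[262:]=0;r[:,:290]=0;r[:,345:]=0
for M in(h,r):
    v,u=np.nonzero(M); print(len(v),v.min(),v.max(),u.min(),u.max())
    k=np.polyfit(v,u,1); a,b=v.min(),v.max()
    A=pix2z(s,(np.polyval(k,a),a),.136,o);B=pix2z(s,(np.polyval(k,b),b),.136,o); print(A.round(4),B.round(4),np.degrees(np.arctan2(*(B-A)[1::-1])),np.linalg.norm(B-A))
E
```

```text
((318.3138732910156, 192.10768127441406), (116.81477355957031, 119.31026458740234), 1.279252529144287) [0.5145 0.169  0.107 ]
934 187 253 310 326
[0.5133 0.1806 0.136 ] [0.521  0.1026 0.136 ] -84.35937994420726 0.07844373917239846
637 193 238 313 326
[0.5156 0.174  0.136 ] [0.52   0.1211 0.136 ] -85.2244154357733 0.053054903794108585
```

Emit:
{"op": "play_rows", "data": {
  "rows": [
    {"linear":[-0.5,0.15,1.5],"spin":0},
    {"linear":[0,0,2],"spin":0},
    {"linear":[0,0,2],"spin":0},
    {"linear":[0,0,2],"spin":0},
    {"linear":[0,0,2],"spin":0},
    {"linear":[0,0,1.2],"spin":0},
    {"linear":[0,0,0.85],"spin":0},
    {"linear":[0,0,0],"spin":0}
  ],
  "claw": 4
}}

```text
time: 4.27
tool_pos: [0.5149, 0.1649, 0.1338]
ee_rot: [-3.138, 0.0, 1.659]
wrist_force: [0.2, -0.7, -0.1]
width: 0.0442
```

Emit:
{"op": "play_rows", "data": {
  "rows": [
    {"linear":[0,0,0],"spin":0},
    {"linear":[0,0,0],"spin":0},
    {"linear":[0,0,0],"spin":0},
    {"linear":[0,0,0],"spin":0},
    {"linear":[0,0,0],"spin":0}
  ],
  "claw": 0
}}

```text
time: 4.68
tool_pos: [0.5166, 0.165, 0.1367]
ee_rot: [3.14, -0.0, 1.659]
wrist_force: [0.3, -0.2, -0.2]
width: 0.0112
```

Emit:
{"op": "play_rows", "data": {
  "rows": [
    {"linear":[0,0,0],"spin":0},
    {"linear":[0,0,0],"spin":0},
    {"linear":[0,0,0],"spin":0}
  ]
}}

```text
time: 4.93
tool_pos: [0.5161, 0.165, 0.1359]
ee_rot: [3.141, -0.0, 1.659]
wrist_force: [0.5, -0.3, 0.2]
width: 0.0002
```

```bash
python3 - <<'E'
from h import *
o=robot.get_obs(); print(o["width"],o["tool_pos"],o["wrist_force"])
a=eyes.snapshot("wrist")["frame"][150:300,220:420,::-1];b=eyes.snapshot("scene")["frame"][110:230,260:400,::-1]
cv2.imwrite("pics/g.png",np.hstack([cv2.resize(a,(480,360)),cv2.resize(b,(320,360))]))
E
```

```text
0.00024331107088410053 [0.51612531 0.16496499 0.13588149] [ 0.46707831 -0.33399724  0.16305551]
```

View pics/g.png

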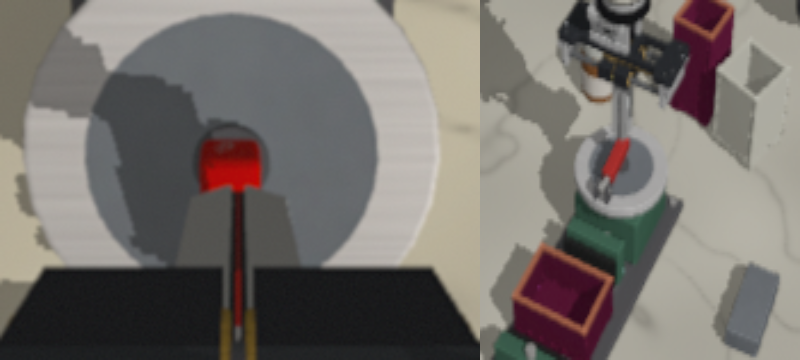

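```bash
python3 - <<'E'
from h import *
o=robot.get_obs(); s=eyes.snapshot("scene"); w=eyes.snapshot("wrist"); print("scenecam",cam(s)[1].round(2))
old=cv2.imread("pics/scene0.png")[:,:,::-1]
def red(f): 
    f=f.astype(int); return (f[:,:,0]>120)&(f[:,:,1]<60)&(f[:,:,2]<60)
for n,f in(("old",old),("new",s["frame"])):
    r=red(f); r[:140]=0;r[190:]=0;r[:,:290]=0;r[:,360:]=0; v,u=np.nonzero(r)
    i=v.argmin();j=v.argmax(); print(n,len(v),(u[v==v[i]].mean(),v[i]),(u[v==v[j]].mean(),v[j]),u.mean(),v.mean())
u0=np.array([.087,-.996,0]);hub=np.array([.5145,.1685,.109]);piv=hub+.06*u0+[0,0,.018]
print("piv",proj(s,piv))
for th in(0,.1,.25,.5):
    for d in(14,74): print(th,d,proj(s,piv+d*1e-3*(-u0*np.cos(th)+[0,0,np.sin(th)])).round(1), "wrist",proj(w,piv+d*1e-3*(-u0*np.cos(th)+[0,0,np.sin(th)]),o).round(1))
t=o["tool_pos"]; print("tip",proj(s,t-[0,0,.014]),proj(w,t-[0,0,.014],o))
r=red(w["frame"]); r[:150]=0;r[300:]=0;r[:,:290]=0;r[:,350:]=0;v,u=np.nonzero(r);print("wrist red",v.min(),v.max(),u.min(),u.max())
E
```

```text
scenecam [ 1.13 -0.82  1.25]
old 80 (np.float64(322.0), np.int64(156)) (np.float64(317.5), np.int64(169)) 319.1125 162.2
new 77 (np.float64(322.0), np.int64(157)) (np.float64(317.5), np.int64(169)) 318.94805194805195 162.5974025974026
piv [313.5384922  171.44696417]
0 14 [315.5 168.9] wrist [315.3 276.2]
0 74 [323.5 158. ] wrist [315.  202.8]
0.1 14 [315.5 168.6] wrist [315.3 277.2]
0.1 74 [323.5 156.5] wrist [314.9 205.7]
0.25 14 [315.4 168.2] wrist [315.2 278.9]
0.25 74 [323.3 154.6] wrist [314.7 212.3]
0.5 14 [315.2 167.8] wrist [315.2 282.4]
0.5 74 [322.4 152.1] wrist [314.3 229.8]
tip [321.50453432 162.36434167] [316.80799863 223.3324646 ]
wrist red 216 229 305 328
```

```bash
python3 - <<'E'
from h import *
a=eyes.snapshot("wrist")["frame"][180:300,270:370,::-1];b=eyes.snapshot("scene")["frame"][125:185,295:345,::-1];c=eyes.snapshot("top")["frame"][180:240,240:300,::-1]
cv2.imwrite("pics/g2.png",np.hstack([cv2.resize(x,(n,480),interpolation=0) for x,n in((a,400),(b,400))]))
E
```

```text
(no output)
```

View pics/g2.png

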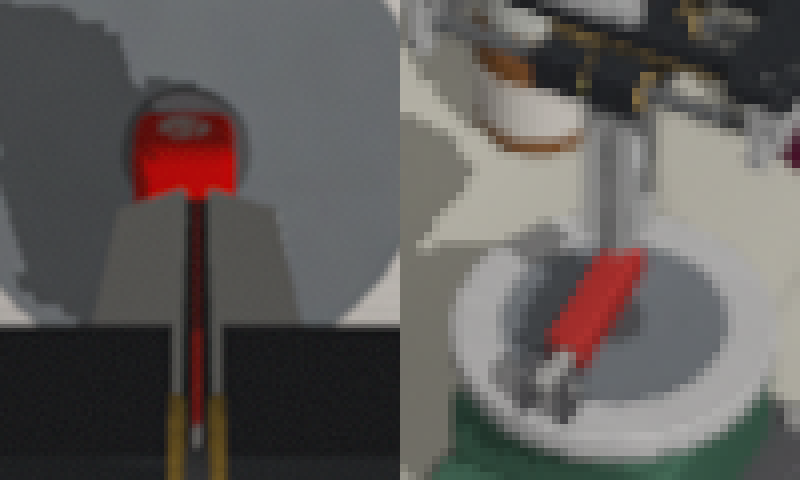

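The fingers read fully closed and have not gripped the handle, which is unmoved, with its tip at ~(318,208) in the wrist view. I'll lift clear and check where the closed fingertips show.

Emit:
{"op": "play_rows", "data": {
  "rows": [
    {"linear":[0,0,-2],"spin":0},
    {"linear":[0,0,-2],"spin":0},
    {"linear":[0,0,-2],"spin":0},
    {"linear":[0,0,-2],"spin":0},
    {"linear":[0,0,0],"spin":0}
  ]
}}

```text
time: 5.7
tool_pos: [0.5182, 0.1654, 0.2208]
ee_rot: [3.133, -0.001, 1.659]
wrist_force: [-0.6, 0.4, 0.5]
width: 0.0004
```

```bash
python3 - <<'E'
from h import *
o=robot.get_obs(); print(o["tool_pos"],o["width"],o["wrist_force"],robot.nose_length, [x for x in dir(robot) if x[0]!='_'])
s=eyes.snapshot("wrist");a=s["frame"][150:300,260:380,::-1];c=eyes.snapshot("scene")
t=o["tool_pos"]; print("tip",proj(c,t-[0,0,.014]),proj(s,t-[0,0,.014],o))
b=c["frame"][105:185,285:355,::-1]
cv2.imwrite("pics/g3.png",np.hstack([cv2.resize(x,(n,480),interpolation=0) for x,n in((a,384),(b,416))]))
E
```

```text
[0.51823041 0.16541391 0.2207839 ] 0.0003744195724746367 [-0.56983301  0.35432948  0.54105631] 0.014 ['IKError', 'close_job', 'get_obs', 'nose_length']
tip [322.33331937 144.2138409 ] [316.6495912  223.35400875]
```

View pics/g3.png

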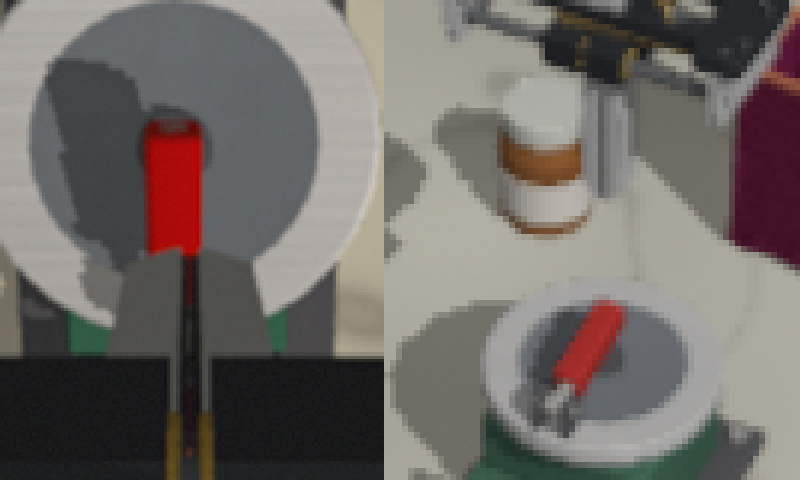

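The closed fingertips really stand some 25–30 mm higher than stated: in the scene view they show at (322.7,137.5) where (322.3,144.2) was predicted. That explains closing above the handle. I'll go down open around the handle and feel for the wheel face.

Emit:
{"op": "play_rows", "data": {
  "rows": [
    {"linear":[0,0,0],"spin":0},
    {"linear":[0,0,2],"spin":0},
    {"linear":[0,0,2],"spin":0},
    {"linear":[0,0,2],"spin":0},
    {"linear":[0,0,2],"spin":0},
    {"linear":[0,0,1],"spin":0},
    {"linear":[0,0,0.3],"spin":0},
    {"linear":[0,0,0],"spin":0}
  ],
  "claw": 4.5
}}

```text
time: 6.47
tool_pos: [0.515, 0.1647, 0.121]
ee_rot: [-3.138, 0.0, 1.659]
wrist_force: [0.4, -0.5, 1.3]
width: 0.0445
```

Emit:
{"op": "play_rows", "data": {
  "rows": [
    {"linear":[0,0,0.3],"spin":0},
    {"linear":[0,0,0.3],"spin":0},
    {"linear":[0,0,0],"spin":0}
  ]
}}

```text
time: 6.72
tool_pos: [0.5165, 0.165, 0.1173]
ee_rot: [3.14, -0.0, 1.659]
wrist_force: [0.2, -0.7, -0.7]
width: 0.045
```

Emit:
{"op": "play_rows", "data": {
  "rows": [
    {"linear":[0,0,0.2],"spin":0},
    {"linear":[0,0,0.2],"spin":0},
    {"linear":[0,0,0],"spin":0}
  ]
}}

```text
time: 6.97
tool_pos: [0.516, 0.1649, 0.1127]
ee_rot: [-3.142, -0.0, 1.659]
wrist_force: [0.4, -0.1, -1.2]
width: 0.0446
```

Emit:
{"op": "play_rows", "data": {
  "rows": [
    {"linear":[0,0,0.2],"spin":0},
    {"linear":[0,0,0.2],"spin":0}
  ]
}}

```text
time: 7.13
tool_pos: [0.5163, 0.165, 0.1089]
ee_rot: [3.141, -0.0, 1.659]
wrist_force: [0.2, -0.2, 0.4]
width: 0.0449
```

Emit:
{"op": "play_rows", "data": {
  "rows": [
    {"linear":[0,0,0.2],"spin":0},
    {"linear":[0,0,0],"spin":0}
  ]
}}

```text
time: 7.3
tool_pos: [0.5157, 0.1649, 0.1061]
ee_rot: [-3.141, 0.0, 1.659]
wrist_force: [0.7, -0.1, -0.3]
width: 0.0448
```

```bash
python3 - <<'E'
from h import *
o=robot.get_obs(); print(o["tool_pos"],o["width"],o["wrist_force"])
s=eyes.snapshot("wrist");a=s["frame"][150:300,250:390,::-1];c=eyes.snapshot("scene")
b=c["frame"][115:185,285:355,::-1]
cv2.imwrite("pics/g4.png",np.hstack([cv2.resize(x,(n,400),interpolation=0) for x,n in((a,373),(b,400))]))
E
```

```text
[0.51571595 0.16490098 0.1060996 ] 0.04482738284986416 [ 0.66420828 -0.11411092 -0.25508728]
```

View pics/g4.png

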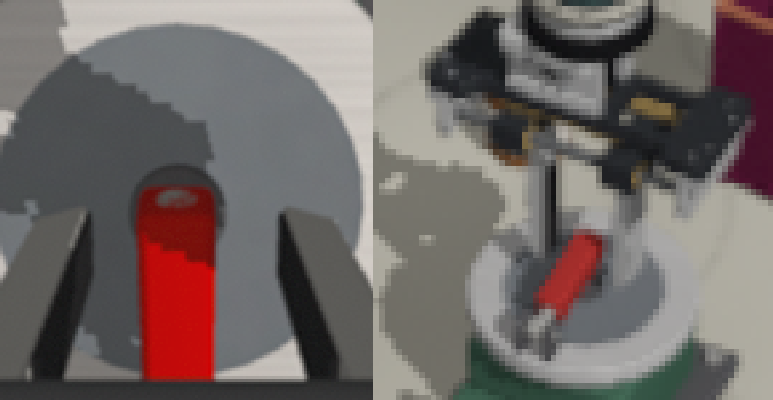

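The fingers now straddle the sleeve, with tips at wrist ~(284,229) and (357,229). Closing.

Emit:
{"op": "play_rows", "data": {
  "rows": [
    {"linear":[0,0,0],"spin":0},
    {"linear":[0,0,0],"spin":0},
    {"linear":[0,0,0],"spin":0},
    {"linear":[0,0,0],"spin":0},
    {"linear":[0,0,0],"spin":0},
    {"linear":[0,0,0],"spin":0}
  ],
  "claw": 0
}}

```text
time: 7.9
tool_pos: [0.5143, 0.165, 0.1064]
ee_rot: [-3.138, -0.0, 1.659]
wrist_force: [-5.2, 0.8, 1.2]
width: 0.0176
```

Emit:
{"op": "play_rows", "data": {
  "rows": [
    {"linear":[0,-0.2,0],"spin":0},
    {"linear":[-0.19,0,-0.82],"spin":0},
    {"linear":[-0.31,0,-0.79],"spin":0},
    {"linear":[-0.42,0,-0.73],"spin":0},
    {"linear":[0,0,0],"spin":0}
  ]
}}

```text
time: 8.32
tool_pos: [0.5151, 0.1542, 0.1313]
ee_rot: [3.141, 0.001, 1.657]
wrist_force: [-1.3, -2.4, -2.9]
width: 0.0182
```

Emit:
{"op": "play_rows", "data": {
  "rows": [
    {"linear":[-0.53,0,-0.66],"spin":0},
    {"linear":[-0.62,0,-0.57],"spin":0},
    {"linear":[-0.7,0,-0.47],"spin":0},
    {"linear":[0,0,0],"spin":0}
  ]
}}

```text
time: 8.65
tool_pos: [0.5167, 0.1361, 0.1483]
ee_rot: [3.141, 0.0, 1.657]
wrist_force: [-1.2, -0.4, -3.5]
width: 0.0178
```

Emit:
{"op": "play_rows", "data": {
  "rows": [
    {"linear":[-0.76,0,-0.36],"spin":0},
    {"linear":[-0.81,0,-0.25],"spin":0},
    {"linear":[0,0,0],"spin":0}
  ]
}}

```text
time: 8.9
tool_pos: [0.5182, 0.1208, 0.1546]
ee_rot: [3.14, -0.0, 1.658]
wrist_force: [-1.5, 2.5, -0.7]
width: 0.0177
```

```bash
python3 - <<'E'
from h import *
o=robot.get_obs(); print(o["tool_pos"],o["width"],o["wrist_force"])
s=eyes.snapshot("wrist");c=eyes.snapshot("scene")
a=s["frame"][140:370,200:440,::-1];b=c["frame"][105:245,265:385,::-1]
cv2.imwrite("pics/g5.png",np.hstack([cv2.resize(x,(n,430),interpolation=0) for x,n in((a,430),(b,369))]))
E
```

```text
[0.51816522 0.12077329 0.1546203 ] 0.017680874316600346 [-1.52016165  2.50044022 -0.72651506]
```

View pics/g5.png

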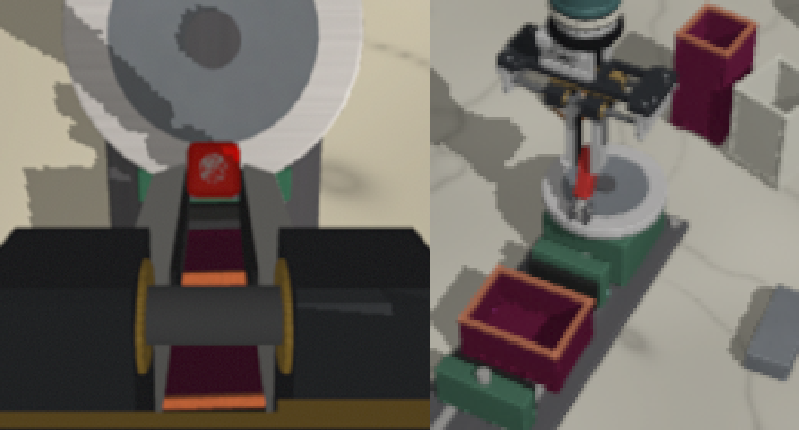

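The handle stands nearly upright in the fingers, its end at wrist ~(320,231). Finishing the swing.

Emit:
{"op": "play_rows", "data": {
  "rows": [
    {"linear":[-0.5,0,-0.1],"spin":0},
    {"linear":[-0.3,0,0],"spin":0},
    {"linear":[0,0,0],"spin":0},
    {"linear":[0,0,0],"spin":0}
  ]
}}

```text
time: 9.33
tool_pos: [0.519, 0.114, 0.1558]
ee_rot: [3.14, -0.001, 1.659]
wrist_force: [-2.9, 4.0, 5.1]
width: 0.0176
```

Emit:
{"op": "play_rows", "data": {
  "rows": [
    {"linear":[-0.2,0,0],"spin":0},
    {"linear":[0,0,0],"spin":0}
  ]
}}

```text
time: 9.5
tool_pos: [0.5191, 0.1124, 0.1559]
ee_rot: [3.139, -0.002, 1.659]
wrist_force: [-3.4, 4.4, 5.7]
width: 0.0175
```

Emit:
{"op": "play_rows", "data": {
  "rows": [
    {"linear":[-0.2,0,0],"spin":0},
    {"linear":[0,0,0],"spin":0}
  ]
}}

```text
time: 9.67
tool_pos: [0.5193, 0.1103, 0.1561]
ee_rot: [3.139, -0.001, 1.659]
wrist_force: [-2.4, 5.2, 6.8]
width: 0.0174
```

Emit:
{"op": "play_rows", "data": {
  "rows": [
    {"linear":[0,0,-0.2],"spin":0},
    {"linear":[0,0,0],"spin":0},
    {"linear":[0,0,0],"spin":0}
  ],
  "claw": 3
}}

```text
time: 9.92
tool_pos: [0.5195, 0.1085, 0.1561]
ee_rot: [3.141, 0.002, 1.658]
wrist_force: [0.1, 0.2, -0.8]
width: 0.0298
```

Emit:
{"op": "play_rows", "data": {
  "rows": [
    {"linear":[0,0,0],"spin":0},
    {"linear":[0,0,0],"spin":0},
    {"linear":[0,0,0],"spin":0},
    {"linear":[0,0,0],"spin":0},
    {"linear":[0,0,0],"spin":0}
  ],
  "claw": 0
}}

```text
time: 10.33
tool_pos: [0.5191, 0.1092, 0.1559]
ee_rot: [-3.142, 0.001, 1.658]
wrist_force: [1.5, -1.8, -1.6]
width: 0.0176
```

Emit:
{"op": "play_rows", "data": {
  "rows": [
    {"linear":[0.2,-1.51,0],"spin":0},
    {"linear":[0.58,-1.41,0],"spin":0},
    {"linear":[0.93,-1.21,0],"spin":0}
  ]
}}

```text
time: 10.58
tool_pos: [0.4787, 0.1188, 0.1563]
ee_rot: [3.137, 0.008, 1.654]
wrist_force: [5.5, -8.6, 0.3]
width: 0.0181
```

Emit:
{"op": "play_rows", "data": {
  "rows": [
    {"linear":[1.21,-0.93,0],"spin":0},
    {"linear":[1.41,-0.58,0],"spin":0},
    {"linear":[1.51,-0.2,0],"spin":0}
  ]
}}

```text
time: 10.83
tool_pos: [0.4548, 0.1596, 0.1567]
ee_rot: [-3.141, 0.006, 1.656]
wrist_force: [2.4, -6.4, -0.4]
width: 0.0175
```

Emit:
{"op": "play_rows", "data": {
  "rows": [
    {"linear":[1.51,0.2,0],"spin":0},
    {"linear":[1.41,0.58,0],"spin":0},
    {"linear":[1.21,0.93,0],"spin":0}
  ]
}}

```text
time: 11.08
tool_pos: [0.4711, 0.2009, 0.1567]
ee_rot: [3.137, 0.011, 1.656]
wrist_force: [5.8, -14.1, -0.3]
width: 0.0177
```

Emit:
{"op": "play_rows", "data": {
  "rows": [
    {"linear":[0.93,1.21,0],"spin":0},
    {"linear":[0.58,1.41,0],"spin":0},
    {"linear":[0.2,1.51,0],"spin":0}
  ]
}}

```text
time: 11.33
tool_pos: [0.5083, 0.2191, 0.1567]
ee_rot: [-3.137, 0.015, 1.655]
wrist_force: [-5.6, -17.4, 6.5]
width: 0.0177
```

```bash
python3 - <<'E'
from h import *
o=robot.get_obs(); print(o["tool_pos"],o["wrist_force"])
s=eyes.snapshot("wrist");c=eyes.snapshot("top")
cv2.imwrite("pics/tA.png",c["frame"][:,:,::-1])
a=s["frame"][160:400,220:420,::-1];b=c["frame"][175:250,260:380,::-1]
cv2.imwrite("pics/g6.png",np.hstack([cv2.resize(x,(n,300),interpolation=0) for x,n in((a,250),(b,480))]))
E
```

```text
[0.50826453 0.21905504 0.15666517] [ -5.5937298  -17.39372106   6.4580418 ]
```

View pics/g6.png

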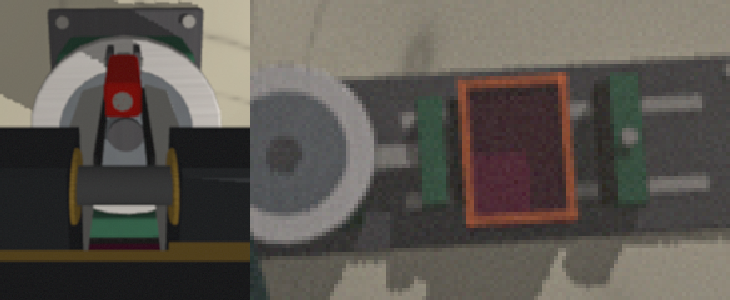

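The top crop shows the pad about to meet the pot (~22 mm of gap left to the stop). Forces say my circle ran ~8 mm too far to +y, so I'll recentre it and go on.

Emit:
{"op": "play_rows", "data": {
  "rows": [
    {"linear":[-0.77,0,0],"spin":0},
    {"linear":[0,0,0],"spin":0}
  ]
}}

```text
time: 11.6
tool_pos: [0.5107, 0.2176, 0.1566]
ee_rot: [3.139, -0.0, 1.657]
wrist_force: [3.6, -1.5, -2.0]
width: 0.0176
```

Emit:
{"op": "play_rows", "data": {
  "rows": [
    {"linear":[-0.19,1.48,0],"spin":0},
    {"linear":[-0.57,1.37,0],"spin":0},
    {"linear":[-0.9,1.18,0],"spin":0}
  ]
}}

```text
time: 11.85
tool_pos: [0.5478, 0.2075, 0.1565]
ee_rot: [-3.135, -0.004, 1.662]
wrist_force: [-7.5, 4.1, 4.6]
width: 0.0178
```

Emit:
{"op": "play_rows", "data": {
  "rows": [
    {"linear":[-1.18,0.9,0],"spin":0}
  ]
}}

```text
time: 11.93
tool_pos: [0.5588, 0.1979, 0.1565]
ee_rot: [-3.137, -0.006, 1.662]
wrist_force: [-4.1, 5.9, 2.8]
width: 0.0177
```

Emit:
{"op": "play_rows", "data": {
  "rows": [
    {"linear":[0,0,0],"spin":0},
    {"linear":[0,0,0],"spin":0},
    {"linear":[0,0,0],"spin":0},
    {"linear":[0,0,0],"spin":0}
  ]
}}

```text
time: 12.27
tool_pos: [0.5611, 0.1951, 0.1566]
ee_rot: [3.14, -0.001, 1.659]
wrist_force: [0.7, 1.7, 0.8]
width: 0.0174
```

```bash
cat >> h.py <<'E'
hub=np.array([.5145,.160])
def tr(o,yaw=np.radians(95)):
    d=np.array(o["tool_pos"][:2])-hub; r=np.linalg.norm(d); n=d/r; t=np.array([n[1],-n[0]])
    al=(yaw+np.pi-np.arctan2(d[1],d[0]))%(2*np.pi)
    f=np.array(o["wrist_force"])
    return "alpha %.1f deg R %.4f Frad %.2f Ftan(resist) %.2f Fz %.2f"%(np.degrees(al),r,f[:2]@n,-f[:2]@t,f[2])
def rims(c,x=.524):
    # orange rim of the pot in the top picture -> extent along y at its height
    f=c["frame"].astype(int); m=(f[:,:,0]>140)&(f[:,:,0]-f[:,:,2]>60)&(f[:,:,1]<150); m[:190]=0;m[236:]=0;m[:,:290]=0;m[:,360:]=0
    v,u=np.nonzero(m); return len(u),u.mean().round(2),v.mean().round(2),u.min(),u.max()
E
python3 - <<'E'
from h import *
o=robot.get_obs(); print(o["time"],o["tool_pos"],tr(o))
c=eyes.snapshot("top"); cv2.imwrite("pics/tB.png",c["frame"][:,:,::-1])
print(rims(c))
for n in("top0","tA"): print(n,rims({"frame":cv2.imread(f"pics/{n}.png")[:,:,::-1]}))
E
```

```text
12.2667 [0.56105706 0.19513714 0.1566271 ] alpha 238.0 deg R 0.0583 Frad 1.64 Ftan(resist) 0.95 Fz 0.81
(52, np.float64(330.4), np.float64(204.08), np.int64(315), np.int64(343))
top0 (2, np.float64(335.5), np.float64(194.0), np.int64(335), np.int64(336))
tA (41, np.float64(325.68), np.float64(207.71), np.int64(312), np.int64(340))
```

Emit:
{"op": "play_rows", "data": {
  "rows": [
    {"linear":[-1.37,0.57,0],"spin":0},
    {"linear":[-1.47,0.19,0],"spin":0}
  ]
}}

```text
time: 12.48
tool_pos: [0.5721, 0.1711, 0.1566]
ee_rot: [3.137, -0.007, 1.663]
wrist_force: [3.1, 10.4, -1.7]
width: 0.0175
```

Emit:
{"op": "play_rows", "data": {
  "rows": [
    {"linear":[-0.98,-0.04,0],"spin":0}
  ]
}}

```text
time: 12.57
tool_pos: [0.5738, 0.1593, 0.1566]
ee_rot: [3.135, -0.005, 1.661]
wrist_force: [4.6, 7.3, -1.1]
width: 0.0177
```

Emit:
{"op": "play_rows", "data": {
  "rows": [
    {"linear":[0,0,0],"spin":0},
    {"linear":[0,0,0],"spin":0},
    {"linear":[0,0,0],"spin":0},
    {"linear":[0,0,0],"spin":0}
  ]
}}

```text
time: 12.9
tool_pos: [0.5738, 0.157, 0.1567]
ee_rot: [3.136, 0.0, 1.658]
wrist_force: [5.0, 1.7, -1.0]
width: 0.0177
```

```bash
cat >> h.py <<'E'
def gap(c):
    f=c["frame"][200:224].astype(float); p=(f[:,:,0]-f[:,:,2]).mean(0); g=(f[:,:,1]-(f[:,:,0]+f[:,:,2])/2).mean(0)
    k=np.arange(336,352); w=np.clip(p[k]-15,0,None); k2=np.arange(346,365); w2=np.clip(g[k2]-5,0,None)
    k3=np.arange(296,322); w3=np.clip(g[k3]-5,0,None)
    return "rim %.2f stopgreen %.2f jawgreen %.2f"%((k*w).sum()/w.sum(),(k2*w2).sum()/w2.sum(),(k3*w3).sum()/w3.sum())
E
python3 - <<'E'
from h import *
o=robot.get_obs(); print(o["time"],o["tool_pos"],tr(o))
c=eyes.snapshot("top"); cv2.imwrite("pics/tC.png",c["frame"][:,:,::-1])
f=c["frame"][200:224].astype(float); print(np.c_[np.arange(336,362),f.mean(0)[336:362].round(0)].astype(int).tolist())
for n in("top0","tA","tB","tC"): print(n,gap({"frame":cv2.imread(f"pics/{n}.png")[:,:,::-1]}))
E
```

```text
12.9 [0.57384406 0.1570373  0.15669274] alpha 277.9 deg R 0.0594 Frad 4.94 Ftan(resist) 1.91 Fz -1.03
[[336, 61, 42, 45], [337, 60, 42, 45], [338, 61, 43, 45], [339, 62, 43, 46], [340, 61, 43, 46], [341, 58, 42, 45], [342, 65, 46, 44], [343, 108, 63, 48], [344, 137, 78, 56], [345, 106, 70, 55], [346, 63, 53, 49], [347, 48, 45, 42], [348, 49, 47, 43], [349, 50, 47, 44], [350, 50, 52, 45], [351, 54, 68, 57], [352, 58, 75, 62], [353, 66, 81, 69], [354, 68, 82, 71], [355, 67, 83, 71], [356, 64, 83, 69], [357, 62, 83, 68], [358, 68, 78, 70], [359, 78, 77, 74], [360, 83, 79, 78], [361, 84, 81, 79]]
top0 rim 337.29 stopgreen 354.43 jawgreen 296.94
tA rim 338.87 stopgreen 354.49 jawgreen 305.06
tB rim 341.77 stopgreen 354.44 jawgreen 307.92
tC rim 343.74 stopgreen 354.50 jawgreen 309.99
```

Emit:
{"op": "play_rows", "data": {
  "rows": [
    {"linear":[-0.485,-0.107,0],"spin":0},
    {"linear":[-0.475,-0.15,0],"spin":0}
  ]
}}

```text
time: 13.12
tool_pos: [0.5731, 0.1493, 0.1567]
ee_rot: [3.133, -0.004, 1.66]
wrist_force: [8.0, 6.0, -2.6]
width: 0.0176
```

Emit:
{"op": "play_rows", "data": {
  "rows": [
    {"linear":[-0.459,-0.19,0],"spin":0}
  ]
}}

```text
time: 13.2
tool_pos: [0.572, 0.1442, 0.1568]
ee_rot: [3.132, -0.003, 1.66]
wrist_force: [9.0, 4.9, -2.7]
width: 0.0174
```

Emit:
{"op": "play_rows", "data": {
  "rows": [
    {"linear":[-0.441,-0.23,0],"spin":0}
  ]
}}

```text
time: 13.28
tool_pos: [0.5704, 0.1391, 0.1567]
ee_rot: [3.131, -0.002, 1.659]
wrist_force: [10.0, 3.5, -2.8]
width: 0.0179
```

Emit:
{"op": "play_rows", "data": {
  "rows": [
    {"linear":[0,0,0],"spin":0},
    {"linear":[0,0,0],"spin":0},
    {"linear":[0,0,0],"spin":0},
    {"linear":[0,0,0],"spin":0}
  ]
}}

```text
time: 13.62
tool_pos: [0.5701, 0.1379, 0.1568]
ee_rot: [3.132, 0.0, 1.658]
wrist_force: [7.6, 1.5, -2.4]
width: 0.0177
```

```bash
python3 - <<'E'
from h import *
for p,f in(((.5721,.1711),(3.1,10.4)),((.5738,.1593),(4.6,7.3))): print(tr({"tool_pos":p,"wrist_force":(*f,0)}))
o=robot.get_obs(); print(o["time"],o["tool_pos"],tr(o))
c=eyes.snapshot("top"); cv2.imwrite("pics/tD.png",c["frame"][:,:,::-1]); print(gap(c))
E
```

```text
alpha 264.1 deg R 0.0587 Frad 5.01 Ftan(resist) 9.63 Fz 0.00
alpha 275.7 deg R 0.0593 Frad 4.51 Ftan(resist) 7.35 Fz 0.00
13.6167 [0.57006331 0.13788936 0.15680188] alpha 296.7 deg R 0.0598 Frad 6.53 Ftan(resist) 4.19 Fz -2.37
rim 344.67 stopgreen 354.49 jawgreen 311.01
```

Emit:
{"op": "play_rows", "data": {
  "rows": [
    {"linear":[-0.419,-0.267,0],"spin":0}
  ]
}}

```text
time: 13.75
tool_pos: [0.5685, 0.1347, 0.1568]
ee_rot: [3.131, -0.001, 1.659]
wrist_force: [10.4, 4.7, -2.9]
width: 0.0174
```

Emit:
{"op": "play_rows", "data": {
  "rows": [
    {"linear":[-0.395,-0.303,0],"spin":0}
  ]
}}

```text
time: 13.83
tool_pos: [0.566, 0.1297, 0.1569]
ee_rot: [3.13, -0.0, 1.659]
wrist_force: [10.5, 3.0, -3.2]
width: 0.0179
```

Emit:
{"op": "play_rows", "data": {
  "rows": [
    {"linear":[0,0,0],"spin":0},
    {"linear":[0,0,0],"spin":0},
    {"linear":[0,0,0],"spin":0}
  ]
}}

```text
time: 14.08
tool_pos: [0.5654, 0.1285, 0.1569]
ee_rot: [3.132, 0.002, 1.658]
wrist_force: [8.6, 1.0, -2.3]
width: 0.0179
```

```bash
python3 - <<'E'
from h import *
o=robot.get_obs(); print(o["time"],o["tool_pos"],tr(o))
for i in range(2):
    c=eyes.snapshot("top");  print(gap(c))
print(tr(robot.get_obs()))
E
```

```text
14.0833 [0.56535362 0.12854549 0.15686643] alpha 306.7 deg R 0.0598 Frad 6.81 Ftan(resist) 5.42 Fz -2.27
rim 345.17 stopgreen 354.49 jawgreen 311.62
rim 345.14 stopgreen 354.45 jawgreen 311.66
alpha 306.7 deg R 0.0598 Frad 6.49 Ftan(resist) 5.32 Fz -2.37
```

Emit:
{"op": "play_rows", "data": {
  "rows": [
    {"linear":[-0.367,-0.335,0],"spin":0}
  ]
}}

```text
time: 14.27
tool_pos: [0.5631, 0.1256, 0.1569]
ee_rot: [3.13, 0.0, 1.659]
wrist_force: [9.5, 2.4, -3.2]
width: 0.0177
```

Emit:
{"op": "play_rows", "data": {
  "rows": [
    {"linear":[0,0,0],"spin":0},
    {"linear":[0,0,0],"spin":0},
    {"linear":[0,0,0],"spin":0}
  ]
}}

```text
time: 14.52
tool_pos: [0.5624, 0.1244, 0.1569]
ee_rot: [3.132, 0.002, 1.658]
wrist_force: [9.1, 0.1, -2.7]
width: 0.0178
```

```bash
python3 - <<'E'
from h import *
o=robot.get_obs(); print(o["time"],o["tool_pos"],tr(o))
for i in range(2):
    c=eyes.snapshot("top");  print(gap(c))
print(tr(robot.get_obs()))
E
```

```text
14.5167 [0.56237387 0.12441409 0.15689891] alpha 311.6 deg R 0.0597 Frad 7.23 Ftan(resist) 5.50 Fz -2.72
rim 345.37 stopgreen 354.47 jawgreen 311.85
rim 345.35 stopgreen 354.49 jawgreen 311.86
alpha 311.6 deg R 0.0597 Frad 6.48 Ftan(resist) 5.92 Fz -2.57
```

```bash
sed -i 's/p\[k\]-15/p[k]-28/; s/w3=np.clip(g\[k3\]-5/w3=np.clip(g[k3]-9/' h.py; python3 - <<'E'
from h import *
c=eyes.snapshot("top");cv2.imwrite("pics/tE.png",c["frame"][:,:,::-1])
f=c["frame"][200:224].astype(float); print((f[:,:,1]-(f[:,:,0]+f[:,:,2])/2).mean(0)[298:322].round(0).astype(int))
for n in("tA","tB","tC","tD","tE"): print(n,gap({"frame":cv2.imread(f"pics/{n}.png")[:,:,::-1]}))
E
```

```text
[  0  -1  -1  -1   0   0  -1   0  -1   0   2  15  20  19  19  20  20  10
   1   0   0  -8 -17 -18]
tA rim 338.91 stopgreen 354.49 jawgreen 305.09
tB rim 341.86 stopgreen 354.44 jawgreen 307.89
tC rim 343.91 stopgreen 354.50 jawgreen 309.99
tD rim 344.92 stopgreen 354.49 jawgreen 311.02
tE rim 345.74 stopgreen 354.51 jawgreen 311.78
```

Emit:
{"op": "play_rows", "data": {
  "rows": [
    {"linear":[-0.17,0.19,0],"spin":0},
    {"linear":[0,0,0],"spin":0},
    {"linear":[0,0,0],"spin":0}
  ]
}}

```text
time: 14.92
tool_pos: [0.5631, 0.1237, 0.1568]
ee_rot: [3.135, 0.0, 1.658]
wrist_force: [6.3, 2.0, -0.9]
width: 0.0178
```

Emit:
{"op": "play_rows", "data": {
  "rows": [
    {"linear":[-0.35,-0.383,0],"spin":0}
  ]
}}

```text
time: 15.0
tool_pos: [0.5605, 0.1207, 0.1568]
ee_rot: [3.133, -0.001, 1.659]
wrist_force: [7.8, 3.0, -2.2]
width: 0.0177
```

Emit:
{"op": "play_rows", "data": {
  "rows": [
    {"linear":[0,0,0],"spin":0},
    {"linear":[0,0,0],"spin":0}
  ]
}}

```text
time: 15.17
tool_pos: [0.5597, 0.1196, 0.1568]
ee_rot: [3.135, 0.001, 1.658]
wrist_force: [6.8, 2.4, -1.2]
width: 0.0178
```

```bash
cat > m.py <<'E'
from h import *
o=robot.get_obs(); print(o["time"],tr(o))
for i in range(2): print(gap(eyes.snapshot("top")))
print(tr(robot.get_obs()))
E
python3 m.py
```

```text
15.1667 alpha 316.8 deg R 0.0606 Frad 3.51 Ftan(resist) 6.34 Fz -1.21
rim 345.99 stopgreen 354.41 jawgreen 311.84
rim 346.00 stopgreen 354.44 jawgreen 311.92
alpha 316.8 deg R 0.0606 Frad 4.40 Ftan(resist) 5.02 Fz -0.64
```

Emit:
{"op": "play_rows", "data": {
  "rows": [
    {"linear":[-0.316,-0.412,0],"spin":0}
  ]
}}

```text
time: 15.35
tool_pos: [0.5569, 0.1167, 0.1568]
ee_rot: [3.132, 0.0, 1.659]
wrist_force: [8.2, 2.1, -1.4]
width: 0.0176
```

Emit:
{"op": "play_rows", "data": {
  "rows": [
    {"linear":[0,0,0],"spin":0},
    {"linear":[0,0,0],"spin":0}
  ]
}}

```text
time: 15.52
tool_pos: [0.5559, 0.1157, 0.1569]
ee_rot: [3.134, 0.002, 1.658]
wrist_force: [6.4, 1.2, -1.4]
width: 0.0176
```

```bash
python3 m.py
```

```text
15.5167 alpha 321.9 deg R 0.0607 Frad 3.49 Ftan(resist) 5.54 Fz -1.37
rim 346.17 stopgreen 354.49 jawgreen 311.96
rim 346.16 stopgreen 354.42 jawgreen 311.96
alpha 321.9 deg R 0.0607 Frad 4.05 Ftan(resist) 4.87 Fz -0.69
```

Emit:
{"op": "play_rows", "data": {
  "rows": [
    {"linear":[-0.279,-0.437,0],"spin":0}
  ]
}}

```text
time: 15.7
tool_pos: [0.553, 0.1131, 0.1569]
ee_rot: [3.132, 0.001, 1.658]
wrist_force: [8.5, 0.9, -1.3]
width: 0.0175
```

Emit:
{"op": "play_rows", "data": {
  "rows": [
    {"linear":[0,0,0],"spin":0},
    {"linear":[0,0,0],"spin":0}
  ]
}}

```text
time: 15.87
tool_pos: [0.5519, 0.1122, 0.1569]
ee_rot: [3.134, 0.002, 1.658]
wrist_force: [6.3, -0.7, -1.4]
width: 0.0179
```

```bash
python3 m.py
```

```text
15.8667 alpha 327.0 deg R 0.0608 Frad 4.49 Ftan(resist) 4.54 Fz -1.43
rim 346.40 stopgreen 354.46 jawgreen 311.70
rim 346.38 stopgreen 354.46 jawgreen 311.78
alpha 327.0 deg R 0.0608 Frad 4.16 Ftan(resist) 6.10 Fz -1.71
```

Emit:
{"op": "play_rows", "data": {
  "rows": [
    {"linear":[-0.24,-0.46,0],"spin":0}
  ]
}}

```text
time: 16.05
tool_pos: [0.5488, 0.1099, 0.1569]
ee_rot: [3.132, 0.002, 1.658]
wrist_force: [9.5, 0.2, -2.2]
width: 0.0177
```

Emit:
{"op": "play_rows", "data": {
  "rows": [
    {"linear":[0,0,0],"spin":0},
    {"linear":[0,0,0],"spin":0}
  ]
}}

```text
time: 16.22
tool_pos: [0.5478, 0.1092, 0.1569]
ee_rot: [3.134, 0.003, 1.658]
wrist_force: [8.2, -0.5, -1.4]
width: 0.0179
```

```bash
python3 m.py
```

```text
16.2167 alpha 331.8 deg R 0.0608 Frad 4.95 Ftan(resist) 6.58 Fz -1.42
rim 346.39 stopgreen 354.45 jawgreen 312.05
rim 346.39 stopgreen 354.46 jawgreen 311.77
alpha 331.7 deg R 0.0608 Frad 4.64 Ftan(resist) 6.14 Fz -1.30
```

The pot rim has stopped moving (346.39), so it met the stop at α≈326°. About 15° more should give ~20 N.

Emit:
{"op": "play_rows", "data": {
  "rows": [
    {"linear":[-0.198,-0.479,0],"spin":0}
  ]
}}

```text
time: 16.4
tool_pos: [0.5445, 0.1073, 0.1569]
ee_rot: [3.131, 0.002, 1.658]
wrist_force: [10.5, -0.2, -2.1]
width: 0.0179
```

Emit:
{"op": "play_rows", "data": {
  "rows": [
    {"linear":[0,0,0],"spin":0},
    {"linear":[0,0,0],"spin":0}
  ]
}}

```text
time: 16.57
tool_pos: [0.5435, 0.1067, 0.157]
ee_rot: [3.133, 0.003, 1.658]
wrist_force: [8.1, -0.3, -2.4]
width: 0.0177
```

```bash
python3 m.py
```

```text
16.5667 alpha 336.4 deg R 0.0607 Frad 4.17 Ftan(resist) 6.99 Fz -2.41
rim 346.39 stopgreen 354.43 jawgreen 312.07
rim 346.41 stopgreen 354.47 jawgreen 312.03
alpha 336.5 deg R 0.0607 Frad 4.03 Ftan(resist) 6.89 Fz -0.70
```

Emit:
{"op": "play_rows", "data": {
  "rows": [
    {"linear":[-0.154,-0.495,0],"spin":0}
  ]
}}

```text
time: 16.75
tool_pos: [0.54, 0.1051, 0.157]
ee_rot: [3.131, 0.003, 1.658]
wrist_force: [11.5, 0.6, -2.0]
width: 0.018
```

Emit:
{"op": "play_rows", "data": {
  "rows": [
    {"linear":[0,0,0],"spin":0},
    {"linear":[0,0,0],"spin":0},
    {"linear":[0,0,0],"spin":0},
    {"linear":[0,0,0],"spin":0}
  ]
}}

```text
time: 17.08
tool_pos: [0.539, 0.1047, 0.157]
ee_rot: [3.133, 0.003, 1.657]
wrist_force: [8.1, -1.4, -1.6]
width: 0.0179
```

```bash
python3 m.py
```

```text
17.0833 alpha 341.1 deg R 0.0605 Frad 4.55 Ftan(resist) 6.80 Fz -1.64
rim 346.41 stopgreen 354.42 jawgreen 312.14
rim 346.40 stopgreen 354.40 jawgreen 311.98
alpha 341.1 deg R 0.0605 Frad 4.69 Ftan(resist) 7.75 Fz -2.57
```

Moving resistance rose from 7.3 to 10.7 N while the rim stayed put. With the geometry that makes ~20–24 N on the pot. Now releasing, and I'll fold the handle by pushing inward with closed fingers.

Emit:
{"op": "play_rows", "data": {
  "rows": [
    {"linear":[0,0,0],"spin":0},
    {"linear":[0,0,0],"spin":0},
    {"linear":[0,0,0],"spin":0},
    {"linear":[0,0,-1.5],"spin":0},
    {"linear":[0,0,-2],"spin":0},
    {"linear":[0,0,-2],"spin":0},
    {"linear":[0,0,-1.5],"spin":0},
    {"linear":[0,0,0],"spin":0}
  ],
  "claw": 5
}}

```text
time: 17.85
tool_pos: [0.5362, 0.1061, 0.2299]
ee_rot: [3.136, 0.0, 1.659]
wrist_force: [0.7, 0.3, 0.2]
width: 0.0499
```

Emit:
{"op": "play_rows", "data": {
  "rows": [
    {"linear":[0,0,0],"spin":-6.5},
    {"linear":[0,0,0],"spin":-6.5},
    {"linear":[0,0,0],"spin":-6},
    {"linear":[-1,0,0],"spin":0},
    {"linear":[-1.2,0,0],"spin":0},
    {"linear":[-1.3,0,0],"spin":0},
    {"linear":[0,0,0],"spin":0},
    {"linear":[0,0,0],"spin":0}
  ],
  "claw": 0
}}

```text
time: 18.52
tool_pos: [0.5497, 0.0728, 0.2257]
ee_rot: [-3.141, -0.001, 1.987]
wrist_force: [-0.5, -0.4, 0.5]
width: 0.0016
```

```bash
python3 - <<'E'
from h import *
o=robot.get_obs(); print(o["tool_pos"],o["ee_rot"],o["width"],o["wrist_force"])
s=eyes.snapshot("wrist");c=eyes.snapshot("scene"); print(gap(eyes.snapshot("top")))
a=s["frame"][100:340,200:440,::-1];b=c["frame"][90:230,265:385,::-1]
cv2.imwrite("pics/g7.png",np.hstack([cv2.resize(x,(n,430),interpolation=0) for x,n in((a,430),(b,369))]))
E
```

```text
[0.54972732 0.07278519 0.22573141] [-3.14070954e+00 -5.85483050e-04  1.98701833e+00] 0.0015979473172641684 [-0.52198429 -0.3994848   0.53819354]
rim 346.39 stopgreen 354.43 jawgreen 313.77
```

View pics/g7.png

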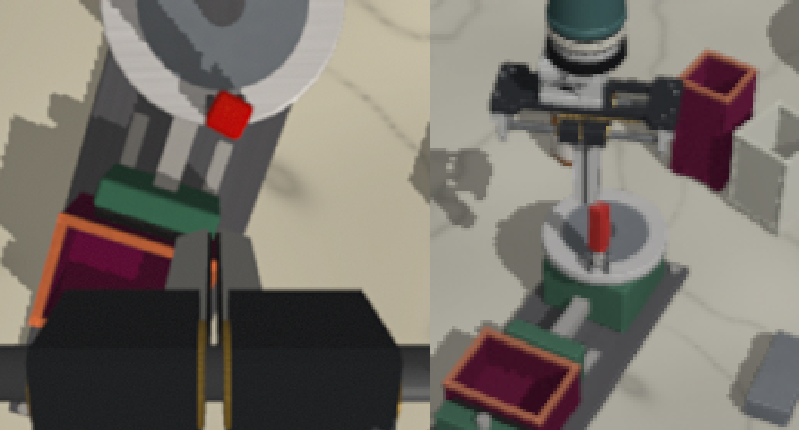

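The handle stands upright at wrist ~(328,164), 7 mm to the right of the closed fingers. The jaw reads further on than expected, so I'll check that before folding.

```bash
python3 - <<'E'
from h import *
c=eyes.snapshot("top");cv2.imwrite("pics/tF.png",c["frame"][:,:,::-1])
from scipy.ndimage import gaussian_filter1d
from scipy.optimize import minimize_scalar
P={}
for n in("tA","tB","tC","tD","tE","tF"):
    f=cv2.imread(f"pics/{n}.png")[203:220,:,::-1].astype(float); g=(f[:,:,1]-(f[:,:,0]+f[:,:,2])/2).mean(0); P[n]=g
    p=(f[:,:,0]-f[:,:,2]).mean(0)
    print(n,g[302:324].round().astype(int), "pot L",p[310:324].round().astype(int))
def half(g,lo,hi):
    k=np.arange(lo,hi); q=g[k]; m=np.percentile(q,85)/2; i=np.nonzero(q>m)[0]; a,b=i[0],i[-1]
    L=k[a]-(q[a]-m)/(q[a]-q[a-1]); R=k[b]+(q[b]-m)/(q[b]-q[b+1]); return round(L,2),round(R,2),round(m,1)
for n in P: print(n,half(P[n],298,320))
E
```

```text
tA [ 12  19  19  18  20  20  12   2   0   1  -5 -17 -18 -17 -15 -16 -16 -15
 -15 -15 -15 -17] pot L [ 4  2 24 79 78 38 19 17 19 18 18 19 19 20]
tB [ -1  -1   0  15  20  20  20  20  20  11   1   1   1  -7 -18 -18 -16 -15
 -15 -16 -16 -16] pot L [-9 -3  3  4  3 29 81 76 35 18 19 19 20 20]
tC [ -1  -1  -1  -1   0  13  20  20  19  20  20  11   2   1   1  -7 -18 -18
 -18 -16 -16 -16] pot L [-9 -9 -9 -3  3  2  2 26 80 78 39 18 20 20]
tD [  0   0   0  -1  -1   1  13  21  19  20  20  21  11   2   0   1  -6 -18
 -19 -17 -16 -16] pot L [ -9 -10 -10  -9  -3   3   3   3  27  80  79  38  19  19]
tE [ -1   0  -1  -1   0   0   1  16  20  20  19  20  21   9   1   1  -1  -9
 -18 -19 -17 -16] pot L [-10  -9  -9  -9 -11  -2   5   3   5  37  85  72  32  17]
tF [  0   0   0  -1   0   1   7   9  10   8   9   9   9  10   6   2   1  -2
 -12 -19 -18 -17] pot L [-15 -16 -15 -16 -15 -17  -4   2   1   7  55  88  62  24]
tA (np.float64(301.77), np.float64(308.27), np.float64(9.4))
tB (np.float64(304.66), np.float64(311.07), np.float64(9.9))
tC (np.float64(306.74), np.float64(313.16), np.float64(9.8))
tD (np.float64(307.75), np.float64(314.16), np.float64(9.9))
tE (np.float64(308.58), np.float64(314.91), np.float64(9.8))
tF (np.float64(307.61), np.float64(316.39), np.float64(4.6))
```

The jaw is now in the gripper's shadow. By edges, the pad is pressed back ~2.5 mm more than while sliding, so ~19 N, which agrees. Folding now.

Emit:
{"op": "play_rows", "data": {
  "rows": [
    {"linear":[0,0.75,1],"spin":0},
    {"linear":[0,0,1.6],"spin":0},
    {"linear":[0,0,1.6],"spin":0},
    {"linear":[0,0,1.6],"spin":0},
    {"linear":[0,0,0],"spin":0}
  ]
}}

```text
time: 19.13
tool_pos: [0.5542, 0.0776, 0.1634]
ee_rot: [-3.134, -0.003, 1.991]
wrist_force: [0.4, 0.5, -0.8]
width: 0.0007
```

Emit:
{"op": "play_rows", "data": {
  "rows": [
    {"linear":[0.6,0,0],"spin":0},
    {"linear":[0.6,0,0],"spin":0},
    {"linear":[0.6,0,0],"spin":0},
    {"linear":[0.5,0,0],"spin":0},
    {"linear":[0.5,0,0],"spin":0}
  ]
}}

```text
time: 19.55
tool_pos: [0.5455, 0.1034, 0.1696]
ee_rot: [3.139, 0.001, 1.991]
wrist_force: [0.2, -1.4, -0.3]
width: 0.0005
```

Emit:
{"op": "play_rows", "data": {
  "rows": [
    {"linear":[0.5,0,0],"spin":0},
    {"linear":[0.5,0,0],"spin":0},
    {"linear":[0.5,0,0],"spin":0},
    {"linear":[0.5,0,0],"spin":0}
  ]
}}

```text
time: 19.88
tool_pos: [0.5366, 0.1213, 0.1682]
ee_rot: [-3.142, 0.0, 1.99]
wrist_force: [0.2, -1.5, -0.4]
width: 0.0003
```

Emit:
{"op": "play_rows", "data": {
  "rows": [
    {"linear":[0.6,0,0.1],"spin":0},
    {"linear":[0.6,0,0.2],"spin":0},
    {"linear":[0.6,0,0.3],"spin":0},
    {"linear":[0.6,0,0.4],"spin":0}
  ]
}}

```text
time: 20.22
tool_pos: [0.5267, 0.1434, 0.158]
ee_rot: [3.142, -0.0, 1.99]
wrist_force: [0.8, -1.3, -0.9]
width: 0.0002
```

Emit:
{"op": "play_rows", "data": {
  "rows": [
    {"linear":[0.4,0,0.5],"spin":0},
    {"linear":[0.3,0,0.6],"spin":0},
    {"linear":[0,0,0],"spin":0}
  ]
}}

```text
time: 20.47
tool_pos: [0.523, 0.1499, 0.1454]
ee_rot: [-3.139, -0.001, 1.991]
wrist_force: [-0.1, 0.2, -0.7]
width: 0.0006
```

```bash
python3 - <<'E'
from h import *
o=robot.get_obs(); print(o["time"],o["tool_pos"],o["wrist_force"])
s=eyes.snapshot("wrist");c=eyes.snapshot("scene")
a=s["frame"][140:300,240:400,::-1];b=c["frame"][115:195,285:365,::-1]
cv2.imwrite("pics/g8.png",np.hstack([cv2.resize(x,(n,390),interpolation=0) for x,n in((a,390),(b,390))]))
E
```

```text
20.4667 [0.5230114  0.14990148 0.14541804] [-0.05133384  0.17945931 -0.66166769]
```

View pics/g8.png

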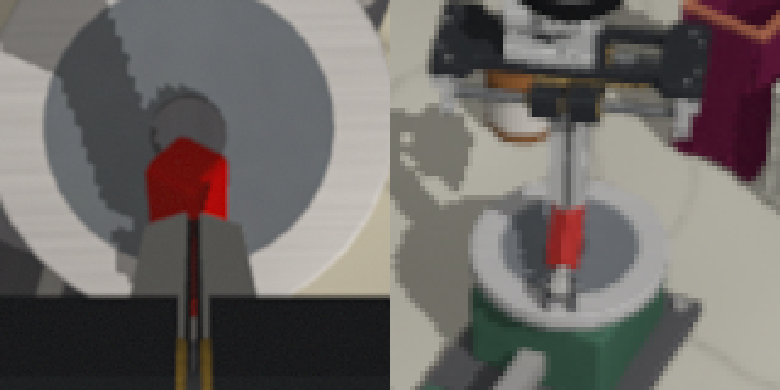

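The handle is partly folded (~40°) with the fingers above it; its end shows at wrist ~(317,200). Now pressing down.

Emit:
{"op": "play_rows", "data": {
  "rows": [
    {"linear":[0.3,0,0.5],"spin":0},
    {"linear":[0.3,0,0.5],"spin":0},
    {"linear":[0.1,0,0.5],"spin":0}
  ]
}}

```text
time: 20.82
tool_pos: [0.5213, 0.156, 0.132]
ee_rot: [3.141, -0.0, 1.99]
wrist_force: [-0.6, 1.2, 1.0]
width: 0.0006
```

Emit:
{"op": "play_rows", "data": {
  "rows": [
    {"linear":[0,0,0.3],"spin":0},
    {"linear":[0,0,0],"spin":0}
  ]
}}

```text
time: 20.98
tool_pos: [0.5207, 0.1556, 0.128]
ee_rot: [-3.14, -0.001, 1.99]
wrist_force: [-0.3, 0.4, 0.1]
width: 0.0003
```

Emit:
{"op": "play_rows", "data": {
  "rows": [
    {"linear":[0,0,0.3],"spin":0},
    {"linear":[0,0,0],"spin":0}
  ]
}}

```text
time: 21.15
tool_pos: [0.5212, 0.1556, 0.1258]
ee_rot: [-3.141, -0.0, 1.99]
wrist_force: [0.2, 0.6, 0.4]
width: 0.0001
```

Emit:
{"op": "play_rows", "data": {
  "rows": [
    {"linear":[0,0,0.2],"spin":0},
    {"linear":[0,0,0],"spin":0}
  ]
}}

```text
time: 21.32
tool_pos: [0.5213, 0.1556, 0.1241]
ee_rot: [-3.142, -0.0, 1.99]
wrist_force: [0.4, 0.4, 1.0]
width: 0.0004
```

Emit:
{"op": "play_rows", "data": {
  "rows": [
    {"linear":[0,0,0.2],"spin":0},
    {"linear":[0,0,0],"spin":0}
  ]
}}

```text
time: 21.48
tool_pos: [0.5213, 0.1557, 0.122]
ee_rot: [-3.141, -0.0, 1.99]
wrist_force: [0.6, 0.1, 0.6]
width: 0.0006
```

Emit:
{"op": "play_rows", "data": {
  "rows": [
    {"linear":[0,0,0.2],"spin":0},
    {"linear":[0,0,0],"spin":0}
  ]
}}

```text
time: 21.65
tool_pos: [0.5212, 0.1557, 0.12]
ee_rot: [-3.141, -0.0, 1.99]
wrist_force: [-0.6, 0.8, 0.3]
width: 0.0003
```

Emit:
{"op": "play_rows", "data": {
  "rows": [
    {"linear":[0,0,0.15],"spin":0},
    {"linear":[0,0,0],"spin":0}
  ]
}}

```text
time: 21.82
tool_pos: [0.5212, 0.1557, 0.1185]
ee_rot: [-3.141, -0.0, 1.99]
wrist_force: [0.1, 0.1, 0.7]
width: 0.0008
```

Emit:
{"op": "play_rows", "data": {
  "rows": [
    {"linear":[0,0,0.2],"spin":0},
    {"linear":[0,0,0],"spin":0}
  ]
}}

```text
time: 21.98
tool_pos: [0.5212, 0.1557, 0.1164]
ee_rot: [-3.141, -0.0, 1.99]
wrist_force: [0.5, 0.5, -0.5]
width: 0.0005
```

Emit:
{"op": "play_rows", "data": {
  "rows": [
    {"linear":[0,0,0.2],"spin":0},
    {"linear":[0,0,0],"spin":0}
  ]
}}

```text
time: 22.15
tool_pos: [0.5216, 0.1558, 0.1149]
ee_rot: [3.141, 0.0, 1.99]
wrist_force: [0.7, 0.2, 1.5]
width: 0.0004
```

```bash
python3 - <<'E'
from h import *
o=robot.get_obs(); print(o["time"],o["tool_pos"],o["wrist_force"])
s=eyes.snapshot("wrist");c=eyes.snapshot("scene")
a=s["frame"][140:300,240:400,::-1];b=c["frame"][115:195,285:365,::-1]
cv2.imwrite("pics/g9.png",np.hstack([cv2.resize(x,(n,390),interpolation=0) for x,n in((a,390),(b,390))]))
E
```

```text
22.15 [0.52162081 0.1557731  0.11494217] [0.71142758 0.18669767 1.51808213]
```

View pics/g9.png

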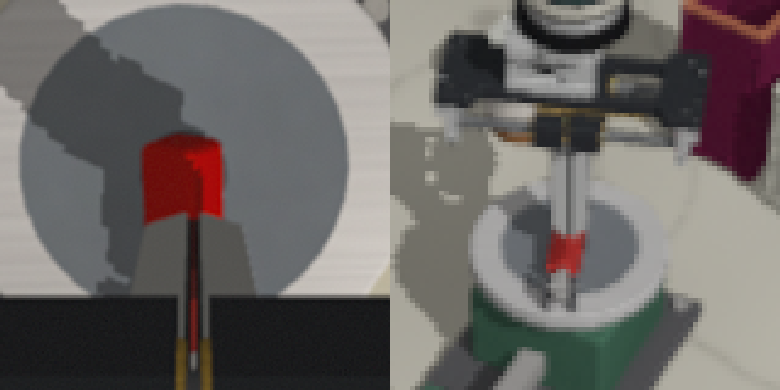

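The fingers press on top of the nearly flat handle, whose end covers the hub at wrist ~(315,200). Pressing until the force rises.

Emit:
{"op": "play_rows", "data": {
  "rows": [
    {"linear":[0,0,0.15],"spin":0},
    {"linear":[0,0,0],"spin":0}
  ]
}}

```text
time: 22.42
tool_pos: [0.5224, 0.1561, 0.1145]
ee_rot: [3.138, 0.0, 1.99]
wrist_force: [1.1, 1.7, 4.0]
width: 0.0007
```

Emit:
{"op": "play_rows", "data": {
  "rows": [
    {"linear":[0,0,0.15],"spin":0},
    {"linear":[0,0,0],"spin":0}
  ]
}}

```text
time: 22.58
tool_pos: [0.5234, 0.1566, 0.1139]
ee_rot: [3.135, 0.0, 1.99]
wrist_force: [1.0, 2.0, 6.5]
width: 0.0003
```

Emit:
{"op": "play_rows", "data": {
  "rows": [
    {"linear":[0,0,0.15],"spin":0},
    {"linear":[0,0,0],"spin":0}
  ]
}}

```text
time: 22.75
tool_pos: [0.5243, 0.1571, 0.1133]
ee_rot: [3.132, 0.0, 1.991]
wrist_force: [3.2, 3.3, 7.2]
width: 0.0005
```

The handle is against its flat stop (force rising, hardly any travel). Retreating and checking.

Emit:
{"op": "play_rows", "data": {
  "rows": [
    {"linear":[0,0,-1.5],"spin":0},
    {"linear":[0,0,-2.5],"spin":0},
    {"linear":[0,0,-3],"spin":0},
    {"linear":[0,0,-3],"spin":0},
    {"linear":[0,0,-3],"spin":0},
    {"linear":[1.5,0,-1.5],"spin":0},
    {"linear":[3,0,0],"spin":0},
    {"linear":[3,0,0],"spin":0},
    {"linear":[2.5,0,0],"spin":0},
    {"linear":[0,0,0],"spin":0},
    {"linear":[0,0,0],"spin":0}
  ]
}}

```text
time: 23.67
tool_pos: [0.48, 0.2474, 0.2546]
ee_rot: [-3.14, 0.001, 1.992]
wrist_force: [0.9, -0.6, -0.5]
width: 0.0005
```

```bash
python3 - <<'E'
from h import *
o=robot.get_obs(); print(o["time"],o["tool_pos"],o["wrist_force"])
s=eyes.snapshot("wrist");c=eyes.snapshot("scene");t=eyes.snapshot("top"); print(gap(t))
f=t["frame"][203:220].astype(float); g=(f[:,:,1]-(f[:,:,0]+f[:,:,2])/2).mean(0); print(g[304:324].round().astype(int))
q=g; b=[k for k in range(300,322) if q[k]>9.8][-1]; print("jaw right edge",b+(q[b]-9.8)/(q[b]-q[b+1]))
a=s["frame"][100:340,200:440,::-1];b=c["frame"][125:195,285:365,::-1]
cv2.imwrite("pics/g10.png",np.hstack([cv2.resize(x,(n,390),interpolation=0) for x,n in((a,350),(b,440))]))
E
```

```text
23.6667 [0.47998875 0.24739852 0.2545838 ] [ 0.88224684 -0.57099371 -0.46627991]
rim 346.40 stopgreen 354.40 jawgreen 313.49
[ -1   0   0   0  -1   0   6  18  20  19  20  19  18   4   1  -1 -13 -19
 -17 -16]
jaw right edge 316.59288888888887
```

View pics/g10.png

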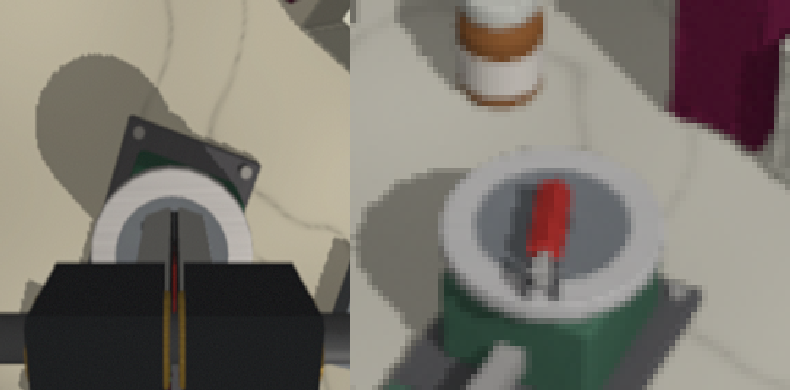

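The handle lies flat across the wheel (scene ~(322,158) to the pivot ~(320,173)), and the jaw and pot are unmoved. One numeric check of the fold angle, then I hand in.

```bash
python3 - <<'E'
from h import *
c=eyes.snapshot("scene"); f=c["frame"].astype(int); r=(f[:,:,0]>120)&(f[:,:,1]<70)&(f[:,:,2]<70); r[:140]=0;r[190:]=0;r[:,:290]=0;r[:,360:]=0
v,u=np.nonzero(r); print("seen centroid",u.mean(),v.mean(),v.min(),v.max())
for hb in((.5138,.1685),(.5145,.163)):
  for phi in(-66,):
    n=np.array([np.cos(np.radians(phi)),np.sin(np.radians(phi)),0]); piv=np.array([*hb,.127])+.06*n
    for th in(0,.1,.2,.3,.5):
        q=[proj(c,piv+d*1e-3*(-n*np.cos(th)+[0,0,np.sin(th)])+[0,0,e]) for d in np.linspace(16,74,20) for e in(-.005,.009)]
        q=np.array(q); print(hb,th,q.mean(0).round(1),q[:,1].min().round(1),q[:,1].max().round(1))
m=finder.silhouettes(c,"handle_grip")[:1]; print([(round(d["conf"],2),d["box"]) for d in m])
E
```

```text
seen centroid 321.13432835820896 163.7462686567164 157 170
(0.5138, 0.1685) 0 [320.9 163. ] 155.8 170.4
(0.5138, 0.1685) 0.1 [320.9 162.1] 154.3 170.1
(0.5138, 0.1685) 0.2 [320.9 161.3] 153.0 169.8
(0.5138, 0.1685) 0.3 [320.8 160.7] 151.8 169.6
(0.5138, 0.1685) 0.5 [320.7 159.6] 150.0 169.2
(0.5145, 0.163) 0 [320.2 164.1] 156.8 171.4
(0.5145, 0.163) 0.1 [320.2 163.2] 155.3 171.1
(0.5145, 0.163) 0.2 [320.2 162.4] 154.0 170.8
(0.5145, 0.163) 0.3 [320.1 161.7] 152.8 170.6
(0.5145, 0.163) 0.5 [320.  160.6] 151.0 170.3
[(0.55, [321.9, 164.9, 8.8, 13.8])]
```

The handle's outline fits a fold of 0–0.05 rad. Handing in.

```bash
python3 -c "
from bench import robot
print(robot.close_job())"
```

```text
the job is handed in; nothing more can be done
None
```

I swung the crank handle out, cranked the wheel clockwise about 341° until the pot met the rear stop, and tightened about 15° further. I then folded the handle flat with closed fingers, retreated and handed in at about 24 s. No verdict was reported.

**Last checks**
- **Pot:** its rim stayed still in the top view after it met the stop, through the release and the folding.
- **Pad force:** it should be within 10–30 N, though the three estimates differ a little:
  - about 19–20 N from the wheel angle;
  - about 23–24 N from the last jaw and rim positions in the top picture;
  - about 24 N from the rise in resistance at the handle.
- **Held-still force:** the force at the handle did not die away as described. It stayed at 4–7 N, probably from side load in the grip, so I did not use it.
- **Handle:** its outline in the scene picture fits a fold of 0–0.05 rad.
- **Bystanders:** I did not touch any, but I did not re-measure their positions.

**What disagreed**
- The fingertips stood about 30 mm higher than stated, so my first grasp closed on nothing above the handle.
- The circle the handle really followed lay about 8 mm off my camera estimate of the hub. I corrected both while working.

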